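Unstack the laundry-room delivery

ROBOT

A 6-joint arm with a two-finger parallel gripper is mounted at the origin on the work surface. World frame = base frame: x ahead of the robot, y to its left, z up, the work surface at z = 0. Lengths are in mm, angles in rad, forces in N, time in s.
With the tool pointing down it reaches from about 275 to 775 mm from the base axis. Payload 14.6 kg.
Tool frame: the origin (TCP) lies midway between the tips of the shut fingers; the grasp point (between the pads) lies 19 mm behind it; z points along the fingers, y is the line along which they close (so a half turn about z gives the same grasp; the last joint's range is limited). The gripper opens to 85 mm and grips with 20 to 120 N. Pads are 22 mm wide; open, the fingers measure 114 mm over their backs; the gripper's body (76 mm by 85 mm) begins 54 mm behind the grasp point. The pads swing forward as they close: fully open they stand 13 mm farther back than shut.
Start: joints at [-0.155, 0.263, -0.048, 1.259, 0, 1.415], TCP at [525.003, -0.006, 231.278] pointing down, gripper open.
Joint ranges: [-2.65, 2.65], [-0.89, 1.7], [-1.18, 1.37], [-2.13, 2.11], [-1.35, 1.29], [-3.14, 3.14]. Speed limits (rad/s): [1.89, 1.89, 2.57, 2.79, 3.14, 3.14].

INTERFACE

Orientations are given as a rotation vector (axis times angle).
In Python, from workcell import get_state, capture, job_done gives the robot as it stands.
- The arm moves only by the tool jog_arm, never from a script. Its argument "increments" is a list of rows, each a list of 7 numbers: the shift along the tool's x, y, z in m, then the turn, a rotation vector about the tool's x, y, z in degrees, then the finger opening in m, from 0 to 0.0854. A call has 1 to 20 rows; each row shifts and turns the commanded pose from where the row before left it, along the tool's axes as they then stand; what a row does not reach is not made up. A row lasts 1/10 s, in which the tool goes at most 50 mm and 8.59 degrees, less where a joint would pass 70% of its speed; a pose out of reach is approached as far as the arm can. A call with a gripper value outside its range is refused whole. The fingers move at their own pace and stop on an object; "force" is the grip in N (left out, the last holds). Time passes only in rows, so rows that do not move let the fingers close. It gives the time, the measured TCP pose, the force, the opening and the grip force at its end, in the units of the state.
- get_state(): the state, without advancing time (a new reading comes with each control period).
- capture(name): name is "scene" or "side" or "wrist"; returns a dict with "img" (384x512x3 uint8, red, green, blue), "fovy" (degrees; the focal length in pixels is half the picture's height over the tangent of half this angle, whatever the lens; pixels are square), "cx", "cy" (the principal point, pixels), "extrinsics" (4x4, takes a point from camera to world coordinates). Camera axes: x right, y down, z forward; pixel columns grow to the right and rows downward; lengths in mm; the calibration is good to about 2 mm. A picture is of the moment at which its call begins. There is no depth.
- job_done(): hands the job in; it is judged then, once.
The state is a dict: "clock": time; "joints": joint angles; "dq": joint speeds; "joint_torque": joint torques, N m; "position": TCP position; "tcp_rot": TCP orientation; "force": force on the tool from outside, world axes, zero at the start; "ft_torque": the same for the moment, N m; "gripper_width": finger opening in mm; "grasp_force": force on a finger pad.
Only numpy, scipy, OpenCV 4.12 (cv2) and the standard library are available. Lean on these libraries where they do the work, as an engineer would, in place of code of your own. Each camera call takes 0.05 s, during which the arm holds its last target. There are 200 camera calls.

TASK

Clear the stack on the folding table: move its detergent box into the free pocket of the part-filled tray, put the emptied tray squarely on the pile of empty trays, and lay the long carton in the long holder and the short carton in the short holder. Everything must end upright, fully seated and let go, with the box that was already in the part-filled tray still in its pocket and that tray on the table. Leave the jar standing undisturbed.

Things in the scene. Friction and masses are not known exactly. Their poses are not given: they have to be found in the camera images.
- top_pack: single-dose detergent box, orange with a white band, 58 (x) x 38 (y) x 56 mm tall; origin at the centre of its underside, z up. It stands at the start in one pocket of top_tray, at the very top of the stack, its x along that tray's x. About 0.1 kg.
- top_tray: In the stack, lying along long_carton, top_pack in one pocket. About 0.12 kg. Loose grey plastic tray 152 (x) x 58 x 30 mm tall, walls 4 mm; origin: centre of underside. Two feet 6 mm high, 56 x 36 mm, under x = +37 and -37 mm; floor top 10 mm above the origin; a wall-high divider at x = 0 makes two pockets 70 x 50 mm, 20 mm deep, centred at x = +37 and -37 mm.
- long_carton: Long flat closed brown carton, 190 (x) x 58 (y) x 40 mm tall; origin at the centre of its underside. At the start it lies under top_tray and crosswise on short_carton, both ends showing. About 0.25 kg.
- short_carton: Short taller closed white carton, 120 (x) x 60 (y) x 55 mm tall; origin at the centre of its underside. The bottom of the stack, on the table, its two ends showing beneath long_carton. About 0.35 kg.
- part_tray: Part-filled tray on the table, other_pack in one pocket, the other free. About 0.3 kg. Loose grey plastic tray 152 (x) x 58 x 30 mm tall, walls 4 mm; origin: centre of underside. Two feet 6 mm high, 56 x 36 mm, under x = +37 and -37 mm; floor top 10 mm above the origin; a wall-high divider at x = 0 makes two pockets 70 x 50 mm, 20 mm deep, centred at x = +37 and -37 mm.
- other_pack: single-dose detergent box, orange with a white band, 58 (x) x 38 (y) x 56 mm tall; origin at the centre of its underside, z up. It stands in part_tray from the start, its x along that tray's x, and stays there.
- empties: Pile of two such empty trays, fixed to the table, 54 mm tall; origin: centre of the pile's underside, x along its length, z up. A tray stacked on it, either way round, lets its feet into the top pockets (7 mm play each way) and rests on the rim, its underside 48 mm above this origin.
- long_holder: Long shallow white plastic holder fixed to the table, for long_carton: inside 210 (x) x 78 (y) mm, floor top 4 mm above its origin, rim 10 mm above it and 4 mm thick. Origin: centre of its underside; x along its length.
- short_holder: Short shallow white plastic holder fixed to the table, for short_carton: inside 140 (x) x 80 (y) mm, floor top 4 mm above its origin, rim 10 mm above it and 4 mm thick. Origin: centre of its underside; x along its length.
- jar: Bystander: blue jar with a white lid, 64 mm across, 100 mm tall, standing; origin at the centre of its underside. Not to be disturbed.

How it is judged (in metres and radians):
At the end, for the whole second after the job is handed in: One detergent box stands in each pocket of part_tray, which is flat on the table; top_tray sits level on empties (centres within 13 mm, height 5 mm); each carton lies level inside its own holder (within 14 mm of centre, 4 mm in height); tray and cartons parallel within 0.25 rad; all at rest (x of top_pack in the frame of part_tray between -0.055 and 0.055 m and y of top_pack in the frame of part_tray between -0.013 and 0.013 m and z of top_pack in the frame of part_tray between 0.005 and 0.015 m and angle between each of top_pack, other_pack's own z axis and vertical below 0.1 rad and x of other_pack in the frame of part_tray between -0.055 and 0.055 m and y of other_pack in the frame of part_tray between -0.013 and 0.013 m and z of other_pack in the frame of part_tray between 0.005 and 0.015 m and angle between each of part_tray, top_tray's own z axis and vertical below 0.06 rad and height (world z) of part_tray below 0.006 m and horizontal distance between top_tray and empties below 0.013 m and z of top_tray in the frame of empties between 0.043 and 0.053 m and angle between the x axis of top_tray and the x axis of empties, either way round below 0.25 rad and x of long_carton in the frame of long_holder between -0.014 and 0.014 m and y of long_carton in the frame of long_holder between -0.014 and 0.014 m and z of long_carton in the frame of long_holder between 0 and 0.008 m and angle between each of long_carton, short_carton's own z axis and vertical below 0.05 rad and angle between the x axis of long_carton and the x axis of long_holder, either way round below 0.25 rad and x of short_carton in the frame of short_holder between -0.014 and 0.014 m and y of short_carton in the frame of short_holder between -0.014 and 0.014 m and z of short_carton in the frame of short_holder between 0 and 0.008 m and angle between the x axis of short_carton and the x axis of short_holder, either way round below 0.25 rad and linear speed of each of top_pack, other_pack, part_tray, top_tray, long_carton, short_carton below 0.015 m/s and angular speed of each of top_pack, other_pack, part_tray, top_tray, long_carton, short_carton below 0.15 rad/s); the robot touches nothing.
It fails at once if the jar is knocked over or moved more than 30 mm (distance of jar from where it was at the start of the episode above 0.03 m or angle between jar's own z axis and vertical above 0.3 rad).
It also fails if it takes over 109 s, if anything falls off the work surface, if the arm or the gripper's body presses on something with over 40 N, if the wrist force passes 120 N, or if a joint passes its speed limit or range.

## Working session

There is one attempt and no reset: what is moved stays moved. The work goes in short steps, Python scripts to look and compute and a tool call to move; the robot and the scene stay as the last step left them, time stands still between calls to the robot, and variables do not carry over. Pictures are saved under pics/ and viewed, at most 14 in all, crops included, and the job is handed in when it is done.

Besides the shell and the picture viewer there is one more tool, called after ">>>" as name(argument=value, ...), one argument or row to a line, values as JSON. jog_arm: Moves the arm, as the interface text tells. Its arguments: {"type":"object","properties":{"increments":{"type":"array"},"force":{"type":"number"}},"required":["increments"]}

```bash
mkdir -p pics; ls; cat > h.py <<'E'
import numpy as np, cv2
from workcell import get_state, capture
def save(n,f):
    c=capture(n); cv2.imwrite('pics/'+f,cv2.cvtColor(c['img'],cv2.COLOR_RGB2BGR)); return c
def ray(c,u,v):
    f=192/np.tan(np.radians(c['fovy'])/2); E=np.array(c['extrinsics'])
    d=E[:3,:3]@np.array([(u-c['cx'])/f,(v-c['cy'])/f,1]); return E[:3,3],d/np.linalg.norm(d)
def onz(c,u,v,z):
    o,d=ray(c,u,v); return o+d*(z-o[2])/d[2]
def proj(c,p):
    f=192/np.tan(np.radians(c['fovy'])/2); E=np.array(c['extrinsics'])
    q=E[:3,:3].T@(np.array(p)-E[:3,3]); return f*q[0]/q[2]+c['cx'],f*q[1]/q[2]+c['cy']
E
python3 - <<'E'
from h import *
import pickle
D={n:save(n,n+'0.png') for n in('scene','side','wrist')}
pickle.dump(D,open('d0.pkl','wb'))
for n,c in D.items(): print(n,c['fovy'],c['cx'],c['cy'],np.round(c['extrinsics'],3).tolist())
s=get_state();print(s)
E
python3 -c "
import cv2,numpy as np
a=cv2.imread('pics/scene0.png')
print(a.shape)"
```

```text
pics
scene 43.10505941282511 253.49078754076405 195.17509492893387 [[0.544, 0.611, -0.575, 1506.509], [0.839, -0.403, 0.366, -581.308], [-0.008, -0.682, -0.731, 1257.383], [0.0, 0.0, 0.0, 1.0]]
side 57.29468918631976 253.25422381319345 192.04846552801996 [[-0.998, -0.037, 0.054, 505.665], [-0.065, 0.676, -0.734, 781.656], [-0.009, -0.736, -0.677, 818.929], [0.0, 0.0, 0.0, 1.0]]
wrist 67.54120644810686 253.0031054833578 193.66946361851373 [[1.0, 0.001, -0.0, 525.369], [0.001, -0.961, -0.277, 70.855], [-0.0, 0.277, -0.961, 372.961], [0.0, 0.0, 0.0, 1.0]]
{'clock': 0.15, 'joints': array([-1.55317097e-01,  2.63430308e-01, -4.87620652e-02,  1.25940534e+00,
       -4.45578312e-06,  1.41552094e+00]), 'dq': array([-0.00025119, -0.00324999,  0.00243851,  0.00142532, -0.00118216,
       -0.00048222]), 'joint_torque': array([ 2.40502384e-03, -6.37823009e+01,  3.84648621e+01,  1.05481912e-02,
       -5.52052688e-05,  6.25772100e-05]), 'position': array([5.24800569e+02, 1.57400114e-02, 2.30937294e+02]), 'tcp_rot': array([-2.22103173e+00, -2.22093910e+00,  7.47225855e-04]), 'force': array([ 0.01785004, -0.55074957,  0.0739076 ]), 'ft_torque': array([0.07290691, 0.06290696, 0.01074311]), 'grasp_force': 0.0, 'gripper_width': 85.27580352439986}
(384, 512, 3)
```

View pics/scene0.png

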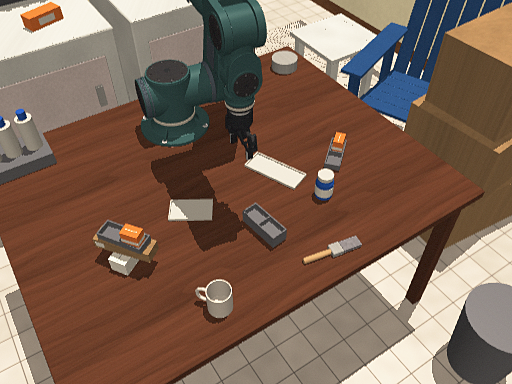

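View pics/side0.png

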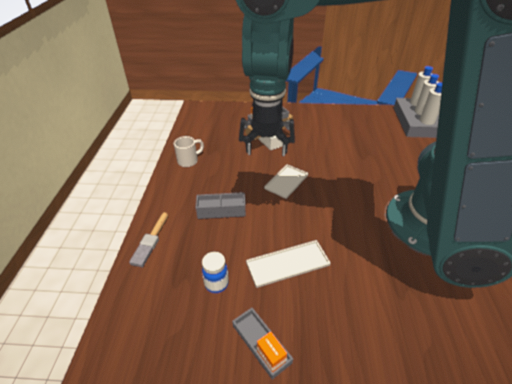

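View pics/wrist0.png

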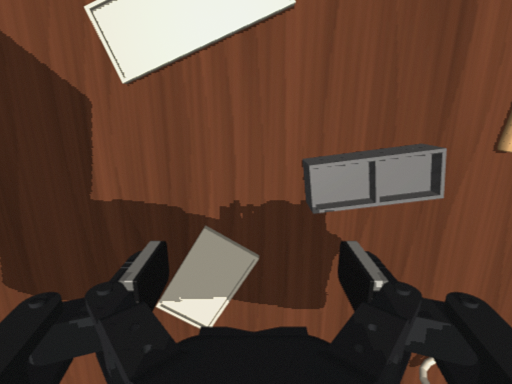

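```bash
python3 - <<'E'
from h import *
import pickle
D=pickle.load(open('d0.pkl','rb'))
S=D['scene'];I=D['side'];W=D['wrist']
def p(c,l,z):
    for u,v in l: print((u,v),np.round(onz(c,u,v,z)[:2],0),end=' ')
    print()
print('pack');p(S,[(132,229)],161)
print('ltray rim');p(S,[(108,221),(156,239),(151,257),(95,240)],105)
print('shorthold');p(S,[(172,199),(212,200),(210,220),(169,220)],10)
print('longhold');p(S,[(254,153),(305,174),(298,187),(246,166)],10)
print('empties');p(S,[(253,204),(287,235),(276,246),(243,214)],54)
print('part');p(S,[(340,134)],66);p(I,[(246,310),(291,360),(272,374),(234,322)],30)
print('jar');p(S,[(324,173)],100);p(I,[(213,260)],100)
print('wrist eh');p(W,[(303,162),(444,150),(445,198),(315,212)],54);p(W,[(207,227),(259,258),(209,328),(157,305)],10);p(W,[(86,8),(125,82),(295,6)],10)
E
```

```text
pack
(132, 229) [ 562. -400.] 
ltray rim
(108, 221) [ 443. -440.] (156, 239) [ 590. -346.] (151, 257) [ 642. -386.] (95, 240) [ 492. -501.] 
shorthold
(172, 199) [ 384. -204.] (212, 200) [465. -90.] (210, 220) [ 540. -140.] (169, 220) [ 464. -255.] 
longhold
(254, 153) [341. 165.] (305, 174) [540. 258.] (298, 187) [579. 197.] (246, 166) [385. 101.] 
empties
(253, 204) [592.  -2.] (287, 235) [761.  16.] (276, 246) [778. -38.] (243, 214) [611. -53.] 
part
(340, 134) [484. 461.] 
(246, 310) [558. 350.] (291, 360) [451. 462.] (272, 374) [492. 493.] (234, 322) [584. 382.] 
jar
(324, 173) [641. 254.] 
(213, 260) [647. 259.] 
wrist eh
(303, 162) [581.  16.] (444, 150) [737.  29.] (445, 198) [748. -26.] (315, 212) [598. -44.] 
(207, 227) [463. -81.] (259, 258) [ 534. -128.] (209, 328) [ 458. -247.] (157, 305) [ 383. -206.] 
(86, 8) [340. 180.] (125, 82) [374. 103.] (295, 6) [572. 182.]
```

>>> jog_arm(
  increments=[
    [0.044, 0, -0.005, 0, 0, 0, 0.085],
    [0.044, 0, -0.005, 0, 0, 0, 0.085],
    [0.044, 0, -0.005, 0, 0, 0, 0.085],
    [0.044, 0, -0.005, 0, 0, 0, 0.085],
    [0.044, 0, -0.005, 0, 0, 0, 0.085],
    [0.044, 0, -0.005, 0, 0, 0, 0.085],
    [0.044, 0, -0.005, 0, 0, 0, 0.085],
    [0.044, 0, -0.005, 0, 0, 0, 0.085],
    [0, 0, 0, 0, 0, 0, 0.085],
    [0, 0, 0, 0, 0, 0, 0.085],
  ],
)

```text
clock: 1.15
position: [524.7, 352.6, 270.6]
tcp_rot: [-2.22, -2.223, 0.002]
force: [-0.1, -0.1, -0.6]
gripper_width: 84.8
grasp_force: 0.0
```

```bash
python3 - <<'E'
from h import *
import pickle
c=save('wrist','w1.png'); pickle.dump(c,open('w1.pkl','wb'))
s=get_state();print(s['clock'],s['position'],s['joints'],s['tcp_rot'])
E
```

```text
1.2 [524.87791817 351.71205599 270.85315568] [ 4.61600976e-01  4.52044420e-01  3.50496957e-01  1.47006569e+00
 -2.42186864e-04  2.03202494e+00] [-2.22100601e+00 -2.22183340e+00  1.33740901e-03]
```

>>> jog_arm(
  increments=[
    [-0.046, 0, 0, 0, 0, 0, 0.085],
    [-0.046, 0, 0, 0, 0, 0, 0.085],
    [-0.046, 0, 0, 0, 0, 0, 0.085],
    [-0.046, 0, 0, 0, 0, 0, 0.085],
    [-0.046, 0, 0, 0, 0, 0, 0.085],
    [-0.046, 0, 0, 0, 0, 0, 0.085],
    [-0.046, 0, 0, 0, 0, 0, 0.085],
    [-0.046, 0, 0, 0, 0, 0, 0.085],
    [-0.046, 0, 0, 0, 0, 0, 0.085],
    [-0.046, 0, 0, 0, 0, 0, 0.085],
    [-0.046, 0, 0, 0, 0, 0, 0.085],
    [-0.046, 0, 0, 0, 0, 0, 0.085],
    [-0.046, 0, 0, 0, 0, 0, 0.085],
    [-0.046, 0, 0, 0, 0, 0, 0.085],
    [-0.046, 0, 0, 0, 0, 0, 0.085],
    [-0.046, 0, 0, 0, 0, 0, 0.085],
    [-0.046, 0, 0, 0, 0, 0, 0.085],
    [-0.046, 0, 0, 0, 0, 0, 0.085],
    [0, 0, 0, 0, 0, 0, 0.085],
    [0, 0, 0, 0, 0, 0, 0.085],
  ],
)

```text
clock: 3.2
position: [523.4, -477.6, 270.5]
tcp_rot: [-2.224, -2.217, -0.0]
force: [-0.2, 0.9, -0.1]
gripper_width: 84.7
grasp_force: 0.0
```

```bash
python3 - <<'E'
from h import *
import pickle
c=save('wrist','w2.png'); pickle.dump(c,open('w2.pkl','wb'))
s=get_state();print(s['clock'],s['position'],s['joints'],s['tcp_rot'])
E
```

```text
3.25 [ 523.90855292 -476.40225595  271.23248252] [-8.52905315e-01  6.15245390e-01  6.44686976e-01  1.60074618e+00
  1.01058492e-04  7.19488835e-01] [-2.22286140e+00 -2.21931244e+00 -2.11575138e-04]
```

View pics/w1.png

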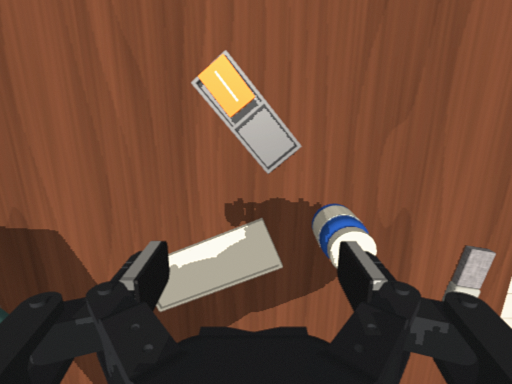

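View pics/w2.png

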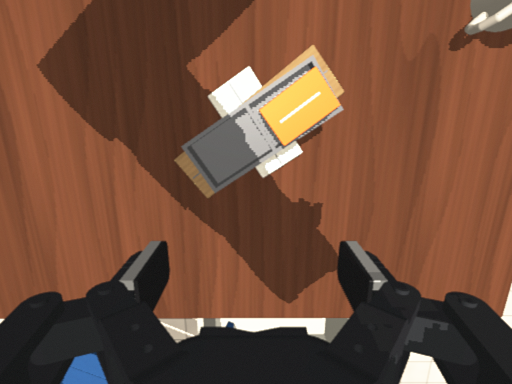

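```bash
cat >> h.py <<'E'
def rect(c,pts,z):
    P=np.array([onz(c,u,v,z)[:2] for u,v in pts]); (x,y),(w,h),a=cv2.minAreaRect(P.astype(np.float32))
    if w<h: w,h,a=h,w,a+90
    return np.round([x,y,w,h,(a+90)%180-90],1)
def blob(m,roi):
    u0,v0,u1,v1=roi; k=np.zeros(m.shape,np.uint8); k[v0:v1,u0:u1]=m[v0:v1,u0:u1]
    k=cv2.morphologyEx(k,cv2.MORPH_OPEN,np.ones((3,3)))
    cs=cv2.findContours(k,0,1)[0]; q=max(cs,key=cv2.contourArea)
    return cv2.convexHull(q)[:,0,:].astype(float)
def hsv(c): return cv2.cvtColor(c['img'],cv2.COLOR_RGB2HSV)
def orange(c): h=hsv(c); return ((h[...,0]>8)&(h[...,0]<28)&(h[...,1]>150)&(h[...,2]>190)).astype(np.uint8)
def gray(c): h=hsv(c); return ((h[...,1]<40)&(h[...,2]>40)).astype(np.uint8)
E
python3 - <<'E'
from h import *
import pickle
D=pickle.load(open('d0.pkl','rb')); W0=D['wrist'];w1=pickle.load(open('w1.pkl','rb'));w2=pickle.load(open('w2.pkl','rb'))
def r(n,c,m,roi,z):
    b=blob(m,roi); print(n,rect(c,b,z),b.min(0),b.max(0))
r('other',w1,orange(w1),(180,40,310,180),66)
r('part',w1,gray(w1)|orange(w1),(180,40,310,180),30)
r('top',w2,orange(w2),(170,40,350,200),161)
print('part hand',rect(w1,[(225,51),(300,147),(268,173),(192,82)],30))
print('ttray hand',rect(w2,[(182,148),(214,191),(343,110),(313,60)],125))
print('long hand',rect(w2,[(176,159),(209,196),(344,91),(314,45)],95))
print('short hand',rect(w2,[(208,96),(251,67),(302,152),(264,178)],55))
r('emp',W0,gray(W0),(295,140,450,220),54)
r('sh',W0,gray(W0),(150,220,265,335),10)
r('lh',w1,gray(w1),(168,210,290,315),10)
print('emp',rect(W0,[(303,162),(444,150),(445,198),(315,212)],54))
print('jar',onz(w1,356,246,100))
for n,c in(('w1',w1),('w2',w2)):
  for u,v in([(225,51)] if n=='w1' else [(182,148)]): print(c['img'][v-3:v+4,u-3:u+4].mean(2).astype(int))
E
```

```text
other [494.7 450.2  58.1  38.1 -51.8] [199.  57.] [253. 116.]
part [518.  418.2 152.   57.9 -50. ] [192.  51.] [299. 172.]
top [ 562.7 -404.1   57.5   37.7   36.9] [260.  68.] [338. 144.]
part hand [518.4 417.5 150.7  54.9 -50.1]
ttray hand [ 532.  -424.1  152.2   54.1   32.4]
long hand [ 528.9 -422.5  186.4   55.3   37.9]
short hand [ 529.3 -422.7  119.8   59.8  -56. ]
emp [663.2  -3.  157.9  65.7   7.6] [303. 145.] [445. 212.]
sh [ 458.4 -166.1  149.8   88.    58.4] [158. 227.] [257. 327.]
lh [462.5 189.9 200.1  87.9  22.8] [168. 219.] [281. 306.]
emp [664.8  -5.3 161.   61.    6.6]
jar [648.76924058 268.13164125 100.        ]
[[ 86  85  83  82  82  81  82]
 [ 85  83  86  90  87  81  80]
 [ 83  91 120 149 132  90  80]
 [ 93 137 178 194 172 119  84]
 [135 179 199 203 197 168 120]
 [175 195 202 203 203 196 161]
 [191 192 193 197 201 203 195]]
[[ 54  56  62  77  90 100 101]
 [ 55  62  82  96  99 101 101]
 [ 55  56  73  92  99 101  99]
 [ 55  54  62  84  99 100 100]
 [ 55  55  56  68  89 100 101]
 [ 57  55  55  57  73  92 100]
 [ 55  55  54  55  66  89 104]]
```

>>> jog_arm(
  increments=[
    [0.036, 0.019, 0, 0, 0, 0, 0.085],
    [0.036, 0.019, 0, 0, 0, 0, 0.085],
    [0, 0, 0, 0, 0, 7.6, 0.085],
    [0, 0, 0, 0, 0, 7.6, 0.085],
    [0, 0, 0, 0, 0, 7.6, 0.085],
    [0, 0, 0, 0, 0, 7.6, 0.085],
    [0, 0, 0, 0, 0, 7.6, 0.085],
    [0, 0, 0, 0, 0, 7.6, 0.085],
    [0, 0, 0, 0, 0, 7.6, 0.085],
    [0, 0, 0.03, 0, 0, 0, 0.085],
    [0, 0, 0.03, 0, 0, 0, 0.085],
    [0, 0, 0, 0, 0, 0, 0.085],
    [0, 0, 0, 0, 0, 0, 0.085],
    [0, 0, 0, 0, 0, 0, 0.085],
  ],
)

```text
clock: 4.65
position: [563.4, -404.0, 213.5]
tcp_rot: [2.979, 0.991, 0.002]
force: [0.1, -0.4, 0.6]
gripper_width: 84.9
grasp_force: 0.0
```

```bash
cat >> h.py <<'E'
def go(x,y,z,phi):
    """tool-axis shift (mm), turn about tool z (deg); 'first' = shift if done before turning"""
    from scipy.spatial.transform import Rotation as R
    s=get_state(); M=R.from_rotvec(s['tcp_rot']).as_matrix(); d=np.array([x,y,z])-s['position']
    f0=np.degrees(np.arctan2(M[1,1],M[0,1])); t=-((phi-f0+90)%180-90)
    a=np.radians(phi if True else 0)
    print('clock',s['clock'],'pos',np.round(s['position'],1),'phi',round(f0,2),'tilt',np.round(M[:2,2],4),'first',np.round(M.T@d,1),'turn z',round(t,2),'j6',round(s['joints'][5],2),'grip',s['grasp_force'],round(s['gripper_width'],1),np.round(s['force'],1))
E
python3 - <<'E'
from h import *
c=save('wrist','w3.png'); go(562.7,-404.1,128,-53.1)
b=blob(orange(c),(0,0,512,384)); print(rect(c,b,161),b.min(0),b.max(0))
E
```

```text
clock 4.7 pos [ 563.5 -404.2  213.3] phi -53.19 tilt [ 0.002  -0.0018] first [-0.6 -0.7 85.3] turn z -0.09 j6 1.76 grip 0.0 85.2 [-0.4 -1.3  0.1]
[ 563.7 -403.5   57.2   37.6   36.8] [226. 174.] [279. 249.]
```

View pics/w3.png

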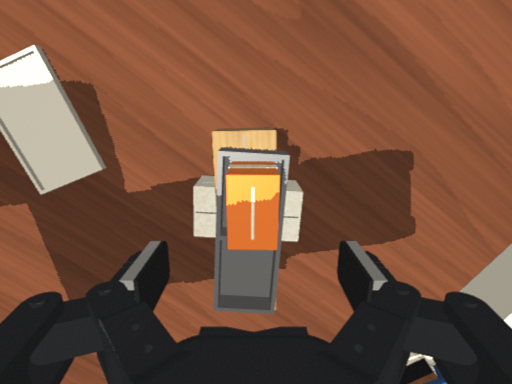

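>>> jog_arm(
  increments=[
    [0, 0, 0.03, 0, 0, 0, 0.085],
    [0, 0, 0.03, 0, 0, 0, 0.085],
    [0, 0, 0.0225, 0, 0, 0, 0.085],
    [0, 0, 0, 0, 0, 0, 0.06],
    [0, 0, 0, 0, 0, 0, 0.03],
    [0, 0, 0, 0, 0, 0, 0.03],
    [0, 0, 0, 0, 0, 0, 0.03],
    [0, 0, 0, 0, 0, 0, 0.03],
    [0, 0, 0, 0, 0, 0, 0.03],
    [0, 0, -0.01, 0, 0, 0, 0.03],
    [0, 0, -0.02, 0, 0, 0, 0.03],
    [0, 0, -0.03, 0, 0, 0, 0.03],
    [0, 0, -0.03, 0, 0, 0, 0.03],
    [0, 0, 0, 0, 0, 0, 0.03],
    [0, 0, 0, 0, 0, 0, 0.03],
  ],
  force=30,
)

```text
clock: 6.2
position: [563.3, -404.3, 219.9]
tcp_rot: [2.979, 0.991, 0.002]
force: [-0.0, 0.5, -1.3]
gripper_width: 37.5
grasp_force: 30.6
```

```bash
python3 - <<'E'
from h import *
import pickle
c=save('wrist','w4.png'); go(541.8,389.7,220,40); pickle.dump(c,open('w4.pkl','wb'))
E
```

```text
clock 6.25 pos [ 563.  -404.   218.8] phi -53.2 tilt [ 0.0001 -0.    ] first [ 458.5 -648.2   -1.2] turn z 86.8 j6 1.76 grip 30.58445692062378 37.6 [-0.9 -0.6 -1.5]
```

View pics/w4.png

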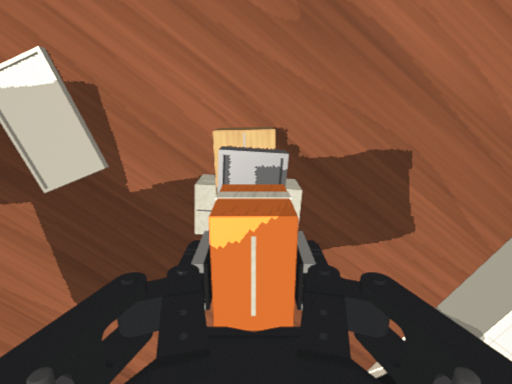

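>>> jog_arm(
  increments=[
    [0.0287, -0.0405, 0, 0, 0, 0, 0.03],
    [0.0287, -0.0405, 0, 0, 0, 0, 0.03],
    [0.0287, -0.0405, 0, 0, 0, 0, 0.03],
    [0.0287, -0.0405, 0, 0, 0, 0, 0.03],
    [0.0287, -0.0405, 0, 0, 0, 0, 0.03],
    [0.0287, -0.0405, 0, 0, 0, 0, 0.03],
    [0.0287, -0.0405, 0, 0, 0, 0, 0.03],
    [0.0287, -0.0405, 0, 0, 0, 0, 0.03],
    [0.0287, -0.0405, 0, 0, 0, 0, 0.03],
    [0.0287, -0.0405, 0, 0, 0, 0, 0.03],
    [0.0287, -0.0405, 0, 0, 0, 0, 0.03],
    [0.0287, -0.0405, 0, 0, 0, 0, 0.03],
    [0.0287, -0.0405, 0, 0, 0, 0, 0.03],
    [0.0287, -0.0405, 0, 0, 0, 0, 0.03],
    [0.0287, -0.0405, 0, 0, 0, 0, 0.03],
    [0.0287, -0.0405, 0, 0, 0, 0, 0.03],
  ],
)

```text
clock: 7.85
position: [541.6, 391.8, 217.9]
tcp_rot: [2.981, 0.992, -0.002]
force: [1.0, 0.2, -0.1]
gripper_width: 37.3
grasp_force: 30.8
```

>>> jog_arm(
  increments=[
    [0, 0, 0, 0, 0, -8.5, 0.03],
    [0, 0, 0, 0, 0, -8.5, 0.03],
    [0, 0, 0, 0, 0, -8.5, 0.03],
    [0, 0, 0, 0, 0, -8.5, 0.03],
    [0, 0, 0, 0, 0, -8.5, 0.03],
    [0, 0, 0, 0, 0, -8.5, 0.03],
    [0, 0, 0, 0, 0, -8.5, 0.03],
    [0, 0, 0, 0, 0, -8.5, 0.03],
    [0, 0, 0, 0, 0, -8.5, 0.03],
    [0, 0, 0, 0, 0, -8.5, 0.03],
    [0, 0, 0, 0, 0, -8.2, 0.03],
    [0, 0, 0.04, 0, 0, 0, 0.03],
    [0, 0, 0.04, 0, 0, 0, 0.03],
    [0, 0, 0.04, 0, 0, 0, 0.03],
    [0, 0, 0, 0, 0, 0, 0.03],
    [0, 0, 0, 0, 0, 0, 0.03],
    [0, 0, 0, 0, 0, 0, 0.03],
  ],
)

```text
clock: 9.55
position: [543.4, 390.4, 100.9]
tcp_rot: [1.327, 2.846, 0.003]
force: [-0.3, 0.6, -0.1]
gripper_width: 38.1
grasp_force: 30.9
```

```bash
python3 - <<'E'
from h import *
import pickle
c=save('wrist','w5.png'); go(541.8,389.7,36,40); pickle.dump(c,open('w5.pkl','wb'))
E
```

```text
clock 9.6 pos [543.5 390.5 101. ] phi 40.0 tilt [0.0027 0.0015] first [ 0.5 -2.  65. ] turn z 0.0 j6 1.37 grip 30.86998164653778 37.5 [-0.1  0.3 -1.1]
```

View pics/w5.png

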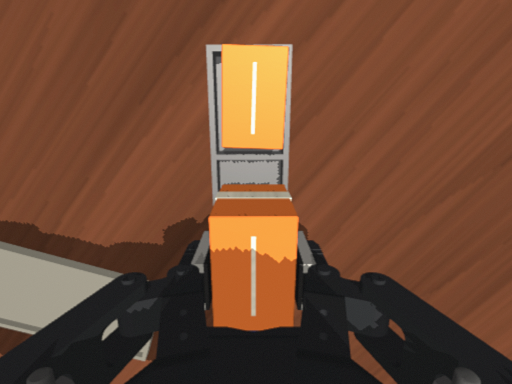

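>>> jog_arm(
  increments=[
    [0, -0.002, 0.01, 0, 0, 0, 0.03],
    [0, 0, 0.018, 0, 0, 0, 0.03],
    [0, 0, 0.015, 0, 0, 0, 0.03],
    [0, 0, 0.012, 0, 0, 0, 0.03],
    [0, 0, 0.008, 0, 0, 0, 0.03],
    [0, 0, 0.001, 0, 0, 0, 0.03],
    [0, 0, 0, 0, 0, 0, 0.03],
    [0, 0, 0, 0, 0, 0, 0.03],
  ],
)

```text
clock: 10.4
position: [541.2, 388.7, 35.0]
tcp_rot: [1.328, 2.847, 0.001]
force: [0.7, -0.2, -1.2]
gripper_width: 37.3
grasp_force: 32.2
```

```bash
python3 - <<'E'
from h import *
go(541.8,389.7,36,40)
E
```

```text
clock 10.4 pos [541.2 388.7  35. ] phi 40.0 tilt [0.0005 0.0003] first [ 0.3  1.1 -1. ] turn z -0.0 j6 1.37 grip 32.16232359409332 37.3 [ 0.7 -0.2 -1.2]
```

>>> jog_arm(
  increments=[
    [0, 0, 0, 0, 0, 0, 0.05],
    [0, 0, 0, 0, 0, 0, 0.085],
    [0, 0, 0, 0, 0, 0, 0.085],
    [0, 0, 0, 0, 0, 0, 0.085],
    [0, 0, -0.02, 0, 0, 0, 0.085],
    [0, 0, -0.045, 0, 0, 0, 0.085],
    [0, 0, -0.045, 0, 0, 0, 0.085],
    [0, 0, -0.045, 0, 0, 0, 0.085],
    [0, 0, -0.045, 0, 0, 0, 0.085],
    [0, 0, 0, 0, 0, 0, 0.085],
    [0, 0, 0, 0, 0, 0, 0.085],
  ],
)

```text
clock: 11.5
position: [541.4, 388.9, 235.6]
tcp_rot: [1.327, 2.846, 0.002]
force: [-1.5, -0.2, -1.1]
gripper_width: 84.7
grasp_force: 0.0
```

```bash
python3 - <<'E'
from h import *
import pickle
c=save('wrist','w6.png'); go(533,-426,240,-53); pickle.dump(c,open('w6.pkl','wb'))
for r in[(180,0,330,160),(180,160,330,300)]:
  try: b=blob(orange(c),r); print(rect(c,b,66),b.min(0),b.max(0))
  except Exception as e: print(e)
b=blob(gray(c),(0,200,150,384)); print('lh',b.round().tolist())
w3=0
E
```

```text
clock 11.55 pos [540.9 388.6 234.3] phi 40.0 tilt [-0.0003 -0.0001] first [-618.9 -529.7   -5.6] turn z -87.0 j6 1.37 grip 0.0 85.1 [-0.2 -0.3 -1. ]
[494.7 449.9  56.5  37.9 -50.9] [237.  75.] [274. 132.]
[545.2 384.9  48.5  37.5 -49.5] [235. 160.] [269. 202.]
lh [[88.0, 200.0], [100.0, 203.0], [121.0, 209.0], [141.0, 215.0], [147.0, 217.0], [149.0, 218.0], [149.0, 258.0], [134.0, 290.0], [127.0, 290.0], [31.0, 244.0], [30.0, 243.0], [30.0, 230.0], [32.0, 211.0], [33.0, 204.0], [34.0, 200.0]]
```

View pics/w6.png

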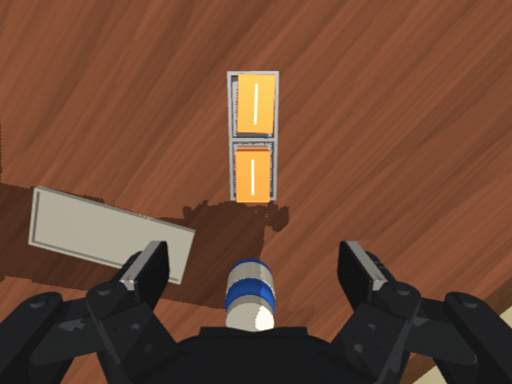

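>>> jog_arm(
  increments=[
    [0, 0, 0, 0, 0, 8.5, 0.085],
    [0, 0, 0, 0, 0, 8.5, 0.085],
    [0, 0, 0, 0, 0, 8.5, 0.085],
    [0, 0, 0, 0, 0, 8.5, 0.085],
    [0, 0, 0, 0, 0, 8.5, 0.085],
    [0, 0, 0, 0, 0, 8.5, 0.085],
    [0, 0, 0, 0, 0, 8.5, 0.085],
    [0, 0, 0, 0, 0, 8.5, 0.085],
    [0, 0, 0, 0, 0, 8.5, 0.085],
    [0, 0, 0, 0, 0, 8.5, 0.085],
    [0, 0, 0, 0, 0, 8, 0.085],
  ],
)

```text
clock: 12.65
position: [540.5, 388.4, 233.1]
tcp_rot: [2.982, 0.988, -0.004]
force: [-0.6, 0.3, -0.3]
gripper_width: 84.8
grasp_force: 0.0
```

>>> jog_arm(
  increments=[
    [-0.023, 0.0388, 0, 0, 0, 0, 0.085],
    [-0.023, 0.0388, 0, 0, 0, 0, 0.085],
    [-0.023, 0.0388, 0, 0, 0, 0, 0.085],
    [-0.023, 0.0388, 0, 0, 0, 0, 0.085],
    [-0.023, 0.0388, 0, 0, 0, 0, 0.085],
    [-0.023, 0.0388, 0, 0, 0, 0, 0.085],
    [-0.023, 0.0388, 0, 0, 0, 0, 0.085],
    [-0.023, 0.0388, 0, 0, 0, 0, 0.085],
    [-0.023, 0.0388, 0, 0, 0, 0, 0.085],
    [-0.023, 0.0388, 0, 0, 0, 0, 0.085],
    [0, 0, 0, 0, 0, 0, 0.085],
    [0, 0, 0, 0, 0, 0, 0.085],
  ],
)

```text
clock: 13.85
position: [590.2, -60.4, 233.3]
tcp_rot: [-2.979, -0.994, 0.003]
force: [-0.1, 1.4, -0.1]
gripper_width: 85.2
grasp_force: 0.0
```

```bash
python3 - <<'E'
from h import *
import pickle
c=save('wrist','w7.png'); go(533,-426,240,-53); pickle.dump(c,open('w7.pkl','wb'))
c6=pickle.load(open('w6.pkl','rb')); print('lh',rect(c6,[(36,187),(195,231),(182,284),(30,244)],10))
E
```

```text
clock 13.9 pos [590.3 -59.4 233.7] phi -53.03 tilt [-0.0019  0.0007] first [-266.2  258.4   -6.5] turn z -0.03 j6 2.26 grip 0.0 85.2 [ 0.5  0.5 -1. ]
lh [457.  187.7 218.2  87.3  22.8]
```

View pics/w7.png

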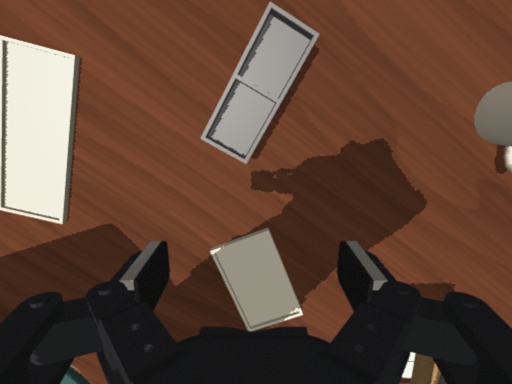

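>>> jog_arm(
  increments=[
    [-0.036, 0.0287, 0, 0, 0, 0, 0.085],
    [-0.036, 0.0287, 0, 0, 0, 0, 0.085],
    [-0.036, 0.0287, 0, 0, 0, 0, 0.085],
    [-0.036, 0.0287, 0, 0, 0, 0, 0.085],
    [-0.036, 0.0287, 0, 0, 0, 0, 0.085],
    [-0.036, 0.0287, 0, 0, 0, 0, 0.085],
    [-0.036, 0.0287, 0, 0, 0, 0, 0.085],
    [-0.036, 0.0287, 0, 0, 0, 0, 0.085],
    [-0.036, 0.0287, 0, 0, 0, 0, 0.085],
    [0, 0, 0, 0, 0, 0, 0.085],
    [0, 0, 0, 0, 0, 0, 0.085],
  ],
)

```text
clock: 15.0
position: [487.8, -460.4, 233.9]
tcp_rot: [-2.978, -0.996, 0.0]
force: [-0.1, 0.5, -0.2]
gripper_width: 85.1
grasp_force: 0.0
```

```bash
python3 - <<'E'
from h import *
import pickle
c7=pickle.load(open('w7.pkl','rb'))
b=blob(gray(c7),(190,0,330,170)); print('emp',rect(c7,b,54),b.min(0),b.max(0)); print(rect(c7,[(270,3),(319,35),(247,163),(201,138)],54))
b=blob(gray(c7),(205,222,310,335)); print('sh',rect(c7,b,10))
c=save('wrist','w8.png'); go(533,-426,90,-53); pickle.dump(c,open('w8.pkl','wb'))
E
```

```text
emp [667.4  -7.1 151.5  58.2   7.5] [202.   3.] [318. 162.]
[667.1  -8.  149.6  57.8   7.4]
sh [ 459.  -166.9  150.3   87.3   58.7]
clock 15.05 pos [ 488.1 -459.6  234.3] phi -52.94 tilt [-0.0004  0.001 ] first [ 56.    0.4 144.3] turn z 0.06 j6 1.62 grip 0.0 84.7 [0.7 0.3 0.2]
```

View pics/w8.png

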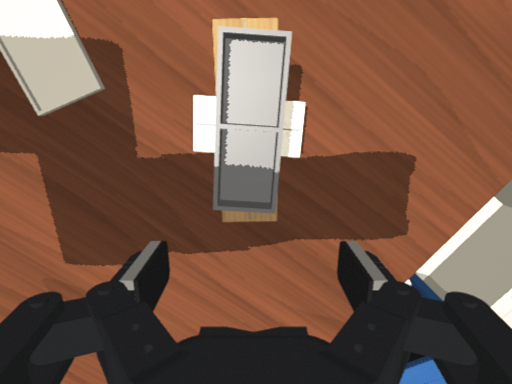

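```bash
python3 - <<'E'
from h import *
import pickle
c=pickle.load(open('w8.pkl','rb'))
f=lambda pts,z:rect(c,pts,z)
t=f([(219,27),(292,31),(277,212),(214,210)],125);print('tray',t)
print('long',f([(213,18),(277,18),(276,221),(221,222)],95))
h=hsv(c); m=((h[...,0]>8)&(h[...,0]<28)&(h[...,1]>70)&(h[...,2]>150)).astype(np.uint8)
m[:, :190]=0;m[:,310:]=0;m[240:]=0
ys,xs=np.nonzero(m);hull=cv2.convexHull(np.c_[xs,ys].astype(np.int32))[:,0];print('long mask',f(hull,95))
g=np.zeros_like(m);
print('short',f([(194,95),(305,101),(301,159),(193,153)],55))
go(t[0],t[1],90,t[4]-90)
E
```

```text
tray [ 531.6 -423.8  151.5   58.3   33.9]
long [ 527.6 -423.6  189.2   57.6   37.4]
long mask [ 534.9 -420.5  200.6  116.4   37. ]
short [ 527.4 -424.2  121.2   62.1  -56.1]
clock 15.05 pos [ 488.1 -459.6  234.3] phi -52.94 tilt [-0.0004  0.001 ] first [ 56.2  -2.2 144.3] turn z 3.16 j6 1.62 grip 0.0 84.7 [0.7 0.3 0.2]
```

>>> jog_arm(
  increments=[
    [0.028, -0.001, 0, 0, 0, 0, 0.085],
    [0.028, -0.001, 0, 0, 0, 0, 0.085],
    [0, 0, 0.02, 0, 0, 3.2, 0.085],
    [0, 0, 0.03, 0, 0, 0, 0.085],
    [0, 0, 0.03, 0, 0, 0, 0.085],
    [0, 0, 0.03, 0, 0, 0, 0.085],
    [0, 0, 0.02, 0, 0, 0, 0.085],
    [0, 0, 0.009, 0, 0, 0, 0.085],
    [0, 0, 0, 0, 0, 0, 0.085],
    [0, 0, 0, 0, 0, 0, 0.085],
  ],
)

```text
clock: 16.05
position: [531.7, -425.2, 97.0]
tcp_rot: [3.004, 0.914, 0.001]
force: [0.3, 0.1, 1.0]
gripper_width: 84.8
grasp_force: 0.0
```

```bash
python3 - <<'E'
from h import *
go(531.6,-423.8,95,-56.1)
E
```

```text
clock 16.05 pos [ 531.7 -425.2   97. ] phi -56.14 tilt [ 0.0009 -0.0009] first [ 0.7 -1.2  2. ] turn z -0.04 j6 1.76 grip 0.0 84.8 [0.3 0.1 1. ]
```

Well placed; close gently and lift.

>>> jog_arm(
  increments=[
    [0.0005, -0.001, 0.001, 0, 0, 0, 0.07],
    [0, 0, 0, 0, 0, 0, 0.05],
    [0, 0, 0, 0, 0, 0, 0.05],
    [0, 0, 0, 0, 0, 0, 0.05],
    [0, 0, 0, 0, 0, 0, 0.05],
    [0, 0, 0, 0, 0, 0, 0.05],
    [0, 0, -0.01, 0, 0, 0, 0.05],
    [0, 0, -0.02, 0, 0, 0, 0.05],
    [0, 0, -0.03, 0, 0, 0, 0.05],
    [0, 0, -0.03, 0, 0, 0, 0.05],
    [0, 0, -0.01, 0, 0, 0, 0.05],
    [0, 0, 0, 0, 0, 0, 0.05],
    [0, 0, 0, 0, 0, 0, 0.05],
  ],
  force=40,
)

```text
clock: 17.35
position: [530.6, -424.3, 193.8]
tcp_rot: [-3.005, -0.913, 0.001]
force: [0.2, -0.6, -1.5]
gripper_width: 57.3
grasp_force: 43.1
```

```bash
python3 - <<'E'
from h import *
import pickle
c=save('wrist','w9.png'); go(667.3,-7.3,190,-82.5); pickle.dump(c,open('w9.pkl','wb'))
E
```

```text
clock 17.4 pos [ 530.5 -424.2  193.3] phi -56.2 tilt [-0.0014  0.0014] first [ 345.5 -270.3    3.7] turn z 26.3 j6 1.76 grip 43.079175017774105 57.3 [-1.   0.1 -0.9]
```

View pics/w9.png

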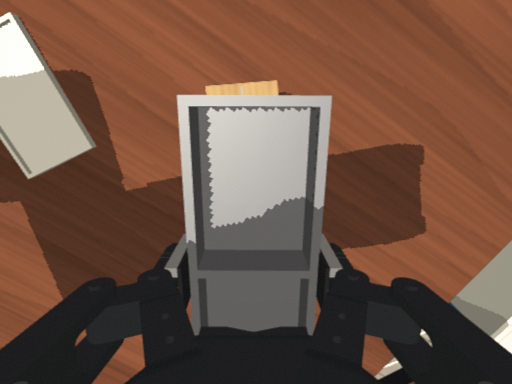

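>>> jog_arm(
  increments=[
    [0.0384, -0.03, 0, 0, 0, 0, 0.05],
    [0.0384, -0.03, 0, 0, 0, 0, 0.05],
    [0.0384, -0.03, 0, 0, 0, 0, 0.05],
    [0.0384, -0.03, 0, 0, 0, 0, 0.05],
    [0.0384, -0.03, 0, 0, 0, 0, 0.05],
    [0.0384, -0.03, 0, 0, 0, 0, 0.05],
    [0.0384, -0.03, 0, 0, 0, 0, 0.05],
    [0.0384, -0.03, 0, 0, 0, 0, 0.05],
    [0.0384, -0.03, 0, 0, 0, 0, 0.05],
    [0, 0, 0.02, 0, 0, 6.6, 0.05],
    [0, 0, 0.03, 0, 0, 6.6, 0.05],
    [0, 0, 0.03, 0, 0, 6.6, 0.05],
    [0, 0, 0.03, 0, 0, 6.5, 0.05],
    [0, 0, 0.01, 0, 0, 0, 0.05],
    [0, 0, 0, 0, 0, 0, 0.05],
    [0, 0, 0, 0, 0, 0, 0.05],
  ],
)

```text
clock: 19.0
position: [668.3, -8.0, 75.6]
tcp_rot: [3.134, 0.209, 0.001]
force: [0.4, 0.7, -1.0]
gripper_width: 57.6
grasp_force: 43.2
```

```bash
python3 - <<'E'
from h import *
import pickle
c=save('wrist','w10.png'); go(667.3,-7.3,49,-82.5); pickle.dump(c,open('w10.pkl','wb'))
E
```

```text
clock 19.05 pos [668.6  -8.   76.1] phi -82.39 tilt [ 0.0017 -0.0002] first [-1.2 -0.9 27.1] turn z 0.11 j6 2.87 grip 43.15946789458394 57.8 [ 0.5 -0.8 -1.4]
```

View pics/w10.png

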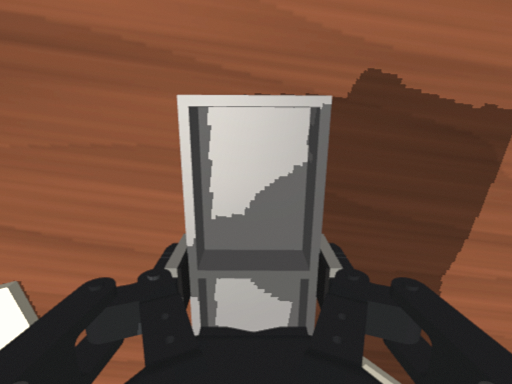

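>>> jog_arm(
  increments=[
    [-0.001, -0.001, 0.008, 0, 0, 0, 0.05],
    [0, 0, 0.008, 0, 0, 0, 0.05],
    [0, 0, 0.005, 0, 0, 0, 0.05],
    [0, 0, 0.003, 0, 0, 0, 0.05],
    [0, 0, 0.002, 0, 0, 0, 0.05],
    [0, 0, 0, 0, 0, 0, 0.05],
    [0, 0, 0, 0, 0, 0, 0.05],
  ],
)

```text
clock: 19.75
position: [666.8, -7.3, 48.9]
tcp_rot: [3.134, 0.205, 0.0]
force: [-1.1, -3.1, -0.6]
gripper_width: 57.4
grasp_force: 43.4
```

```bash
python3 - <<'E'
from h import *
go(667.3,-7.3,49,-82.5)
E
```

```text
clock 19.75 pos [666.8  -7.3  48.9] phi -82.51 tilt [ 0.0001 -0.0005] first [ 0.5  0.1 -0.1] turn z -0.01 j6 2.88 grip 43.41786716133356 57.4 [-1.1 -3.1 -0.6]
```

>>> jog_arm(
  increments=[
    [0, 0, 0, 0, 0, 0, 0.07],
    [0, 0, 0, 0, 0, 0, 0.085],
    [0, 0, 0, 0, 0, 0, 0.085],
    [0, 0, 0, 0, 0, 0, 0.085],
    [0, 0, -0.02, 0, 0, 0, 0.085],
    [0, 0, -0.045, 0, 0, 0, 0.085],
    [0, 0, -0.045, 0, 0, 0, 0.085],
    [0, 0, -0.045, 0, 0, 0, 0.085],
    [-0.04, 0, -0.03, 0, 0, -7.5, 0.085],
    [-0.04, 0, 0, 0, 0, -7.5, 0.085],
    [0, 0, 0, 0, 0, -7.5, 0.085],
    [0, 0, 0, 0, 0, -7.4, 0.085],
    [0, 0, 0, 0, 0, 0, 0.085],
    [0, 0, 0, 0, 0, 0, 0.085],
  ],
)

```text
clock: 21.15
position: [588.6, -22.5, 233.8]
tcp_rot: [-2.978, -1.002, -0.0]
force: [0.5, 0.2, -0.8]
gripper_width: 85.0
grasp_force: 0.0
```

```bash
python3 - <<'E'
from h import *
import pickle
c=save('wrist','w11.png'); go(480,-462,235,-52.6); pickle.dump(c,open('w11.pkl','wb'))
b=blob(gray(c),(170,0,335,235)); print('tray',rect(c,b,78),b.min(0),b.max(0))
E
```

```text
clock 21.2 pos [588.6 -22.5 233.7] phi -52.8 tilt [-0.0001  0.    ] first [-352.2  284.4   -1.3] turn z -0.2 j6 2.32 grip 0.0 85.1 [ 0.7 -0.3 -0.2]
tray [667.7  -6.9 151.8  58.3   7.3] [228.  20.] [334. 185.]
```

View pics/w11.png

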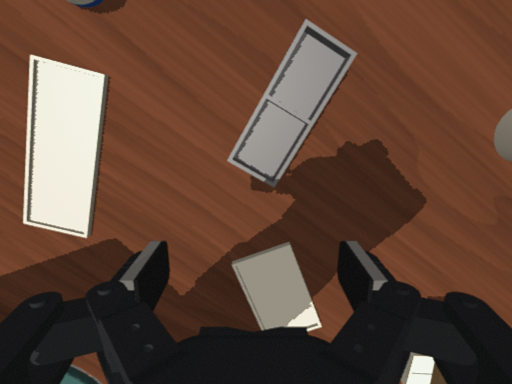

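>>> jog_arm(
  increments=[
    [-0.0352, 0.0284, 0, 0, 0, 0, 0.085],
    [-0.0352, 0.0284, 0, 0, 0, 0, 0.085],
    [-0.0352, 0.0284, 0, 0, 0, 0, 0.085],
    [-0.0352, 0.0284, 0, 0, 0, 0, 0.085],
    [-0.0352, 0.0284, 0, 0, 0, 0, 0.085],
    [-0.0352, 0.0284, 0, 0, 0, 0, 0.085],
    [-0.0352, 0.0284, 0, 0, 0, 0, 0.085],
    [-0.0352, 0.0284, 0, 0, 0, 0, 0.085],
    [-0.0352, 0.0284, 0, 0, 0, 0, 0.085],
    [-0.0352, 0.0284, 0, 0, 0, 0, 0.085],
    [0, 0, 0, 0, 0, 0, 0.085],
    [0, 0, 0, 0, 0, 0, 0.085],
  ],
)

```text
clock: 22.4
position: [481.0, -462.8, 233.0]
tcp_rot: [-2.977, -1.002, 0.0]
force: [0.3, 0.7, -0.0]
gripper_width: 85.2
grasp_force: 0.0
```

```bash
python3 - <<'E'
from h import *
import pickle
c=save('wrist','w12.png'); pickle.dump(c,open('w12.pkl','wb'))
h=hsv(c)
for v in (60,110,150,190): print(v,h[v,150:350:8].tolist())
m=((h[...,0]>10)&(h[...,0]<28)&(h[...,2]>150)&(h[...,1]>60)).astype(np.uint8)
b=blob(m,(180,0,330,240)); print('long',rect(c,b,95),b.min(0),b.max(0)); print(cv2.boxPoints(cv2.minAreaRect(b.astype(np.float32))))
go(527.6,-423.6,60,-52.6)
E
```

```text
60 [[10, 153, 143], [10, 150, 139], [9, 154, 131], [10, 151, 140], [10, 154, 144], [10, 153, 137], [10, 150, 138], [10, 152, 148], [10, 153, 145], [19, 117, 240], [17, 121, 229], [18, 120, 234], [18, 119, 238], [17, 121, 231], [18, 119, 237], [19, 117, 242], [19, 116, 241], [10, 151, 83], [10, 151, 132], [10, 150, 136], [10, 151, 150], [9, 151, 152], [10, 152, 143], [10, 154, 149], [10, 154, 144]]
110 [[10, 155, 148], [10, 153, 152], [10, 152, 148], [10, 151, 155], [10, 153, 148], [10, 155, 150], [30, 1, 255], [30, 1, 255], [30, 1, 255], [19, 117, 239], [19, 115, 242], [18, 120, 235], [19, 117, 241], [17, 121, 230], [18, 120, 233], [19, 116, 241], [19, 119, 241], [0, 0, 255], [30, 1, 255], [30, 1, 255], [10, 152, 154], [10, 153, 152], [10, 151, 152], [10, 152, 143], [10, 151, 145]]
150 [[10, 152, 141], [10, 151, 135], [9, 151, 150], [10, 154, 149], [10, 152, 151], [9, 150, 141], [10, 153, 138], [10, 151, 157], [9, 153, 135], [18, 119, 238], [19, 116, 243], [18, 119, 237], [18, 120, 235], [20, 114, 245], [18, 119, 236], [18, 118, 237], [17, 123, 228], [29, 24, 230], [0, 0, 255], [13, 63, 211], [10, 152, 141], [10, 156, 149], [10, 152, 151], [10, 151, 142], [10, 153, 163]]
190 [[10, 146, 82], [10, 140, 89], [10, 151, 91], [10, 148, 86], [10, 149, 84], [10, 151, 86], [11, 153, 80], [10, 147, 85], [10, 149, 82], [14, 133, 102], [16, 123, 141], [16, 123, 151], [16, 122, 142], [16, 126, 148], [16, 123, 149], [17, 126, 146], [17, 124, 144], [10, 152, 89], [10, 147, 85], [10, 151, 81], [9, 148, 93], [9, 146, 91], [10, 148, 93], [9, 144, 85], [10, 142, 88]]
long [ 547.7 -407.3  138.7   58.2   38.1] [214.   8.] [281. 167.]
[[214.   8.]
 [281.   8.]
 [281. 167.]
 [214. 167.]]
clock 22.45 pos [ 481.4 -461.8  233.4] phi -52.71 tilt [-0.0003  0.0007] first [ 59.9  -2.3 173.4] turn z -0.11 j6 1.6 grip 0.0 85.1 [-1.  -0.2  0.1]
```

```bash
python3 - <<'E'
from h import *
import pickle
c=pickle.load(open('w12.pkl','rb')); h=hsv(c)
m=((h[...,0]>=14)&(h[...,0]<28)&(h[...,2]>95)&(h[...,1]>90)).astype(np.uint8)
b=blob(m,(195,0,295,240)); r=rect(c,b,95); print('long',r,b.min(0),b.max(0))
m=((h[...,1]<20)&(h[...,2]>170)).astype(np.uint8)
m=((m|((h[...,0]>=14)&(h[...,0]<28)&(h[...,2]>95)&(h[...,1]>90)))*1).astype(np.uint8); m[:85]=0;m[170:]=0
w=((h[...,1]<20)&(h[...,2]>170)).astype(np.uint8); w[:, :170]=0; w[:,330:]=0; w[:70]=0; w[200:]=0
ys,xs=np.nonzero(cv2.morphologyEx(w,cv2.MORPH_OPEN,np.ones((3,3)))); print('short',rect(c,np.c_[xs,ys],55),xs.min(),xs.max(),ys.min(),ys.max())
go(r[0],r[1],60,r[4]-90)
E
```

```text
long [ 527.7 -423.2  188.6   58.2   38.1] [214.   8.] [281. 215.]
short [ 527.9 -422.9  118.8   59.1  -56.4] 195 307 88 150
clock 22.45 pos [ 481.4 -461.8  233.4] phi -52.71 tilt [-0.0003  0.0007] first [ 60.2  -2.5 173.4] turn z -0.81 j6 1.6 grip 0.0 85.1 [-1.  -0.2  0.1]
```

>>> jog_arm(
  increments=[
    [0.03, -0.0012, 0.01, 0, 0, -0.5, 0.085],
    [0.03, -0.0012, 0.02, 0, 0, 0, 0.085],
    [0, 0, 0.04, 0, 0, 0, 0.085],
    [0, 0, 0.04, 0, 0, 0, 0.085],
    [0, 0, 0.03, 0, 0, 0, 0.085],
    [0, 0, 0.02, 0, 0, 0, 0.085],
    [0, 0, 0.013, 0, 0, 0, 0.085],
    [0, 0, 0, 0, 0, 0, 0.085],
    [0, 0, 0, 0, 0, 0, 0.085],
  ],
)

```text
clock: 23.35
position: [527.9, -423.3, 61.8]
tcp_rot: [2.97, 1.02, 0.001]
force: [0.1, 0.8, 0.4]
gripper_width: 84.7
grasp_force: 0.0
```

```bash
python3 - <<'E'
from h import *
go(527.7,-423.4,60,-52.2)
E
```

```text
clock 23.35 pos [ 527.9 -423.3   61.8] phi -52.08 tilt [ 0.0008 -0.0007] first [-0.3 -0.   1.8] turn z 0.12 j6 1.68 grip 0.0 84.7 [0.1 0.8 0.4]
```

>>> jog_arm(
  increments=[
    [0, 0, 0, 0, 0, 0, 0.07],
    [0, 0, 0, 0, 0, 0, 0.05],
    [0, 0, 0, 0, 0, 0, 0.05],
    [0, 0, 0, 0, 0, 0, 0.05],
    [0, 0, 0, 0, 0, 0, 0.05],
    [0, 0, 0, 0, 0, 0, 0.05],
    [0, 0, -0.01, 0, 0, 0, 0.05],
    [0, 0, -0.02, 0, 0, 0, 0.05],
    [0, 0, -0.03, 0, 0, 0, 0.05],
    [0, 0, -0.03, 0, 0, 0, 0.05],
    [0, 0, -0.02, 0, 0, 0, 0.05],
    [0, 0, 0, 0, 0, 0, 0.05],
    [0, 0, 0, 0, 0, 0, 0.05],
  ],
  force=60,
)

```text
clock: 24.65
position: [527.3, -423.4, 170.5]
tcp_rot: [2.971, 1.02, 0.0]
force: [0.2, -0.2, -3.5]
gripper_width: 57.3
grasp_force: 65.1
```

```bash
python3 - <<'E'
from h import *
import pickle
c=save('wrist','w13.png'); pickle.dump(c,open('w13.pkl','wb'))
go(457,187.7,170,-67.2)
h=hsv(c); m=((h[...,0]>=14)&(h[...,0]<28)&(h[...,2]>95)&(h[...,1]>90)).astype(np.uint8)
b=blob(m,(100,0,400,300)); print(b.min(0),b.max(0)); P=[onz(c,u,b[:,1].min(),get_state()['position'][2]-6+40) for u in (b[b[:,1]<b[:,1].min()+6][:,0].min(),b[b[:,1]<b[:,1].min()+6][:,0].max())]
p=get_state()['position']; print([np.round(q-p,1) for q in P])
E
```

```text
clock 24.7 pos [ 527.  -423.2  169.7] phi -52.11 tilt [-0.001  0.001] first [ 3.199e+02 -5.251e+02  4.000e-01] turn z 15.09 j6 1.68 grip 65.14368653297424 57.0 [-0.1 -0.5 -3.2]
[170.  40.] [335. 299.]
[array([57.4, 80. , 34. ]), array([92.1, 35.5, 34. ])]
```

>>> jog_arm(
  increments=[
    [0.0246, -0.0404, 0, 0, 0, 0, 0.05],
    [0.0246, -0.0404, 0, 0, 0, 0, 0.05],
    [0.0246, -0.0404, 0, 0, 0, 0, 0.05],
    [0.0246, -0.0404, 0, 0, 0, 0, 0.05],
    [0.0246, -0.0404, 0, 0, 0, 0, 0.05],
    [0.0246, -0.0404, 0, 0, 0, 0, 0.05],
    [0.0246, -0.0404, 0, 0, 0, 0, 0.05],
    [0.0246, -0.0404, 0, 0, 0, 0, 0.05],
    [0.0246, -0.0404, 0, 0, 0, 0, 0.05],
    [0.0246, -0.0404, 0, 0, 0, 0, 0.05],
    [0.0246, -0.0404, 0, 0, 0, 0, 0.05],
    [0.0246, -0.0404, 0, 0, 0, 0, 0.05],
    [0.0246, -0.0404, 0, 0, 0, 0, 0.05],
    [0, 0, 0.01, 0, 0, 7.6, 0.05],
    [0, 0, 0.03, 0, 0, 7.5, 0.05],
    [0, 0, 0.04, 0, 0, 0, 0.05],
    [0, 0, 0.03, 0, 0, 0, 0.05],
    [0, 0, 0.02, 0, 0, 0, 0.05],
    [0, 0, 0, 0, 0, 0, 0.05],
    [0, 0, 0, 0, 0, 0, 0.05],
  ],
)

```text
clock: 26.7
position: [456.6, 187.3, 40.6]
tcp_rot: [3.08, 0.621, -0.002]
force: [0.4, -0.2, -3.1]
gripper_width: 57.0
grasp_force: 65.5
```

```bash
python3 - <<'E'
from h import *
go(457,187.7,10,-67.2)
E
```

```text
clock 26.7 pos [456.6 187.3  40.6] phi -67.2 tilt [-0.0015 -0.0003] first [ 0.6 -0.2 30.6] turn z -0.0 j6 2.97 grip 65.5000627040863 57.0 [ 0.4 -0.2 -3.1]
```

>>> jog_arm(
  increments=[
    [0, 0, 0.01, 0, 0, 0, 0.05],
    [0, 0, 0.01, 0, 0, 0, 0.05],
    [0, 0, 0.005, 0, 0, 0, 0.05],
    [0, 0, 0.003, 0, 0, 0, 0.05],
    [0, 0, 0.001, 0, 0, 0, 0.05],
    [0, 0, 0, 0, 0, 0, 0.05],
    [0, 0, 0, 0, 0, 0, 0.05],
  ],
)

```text
clock: 27.4
position: [457.3, 187.5, 12.0]
tcp_rot: [-3.08, -0.621, -0.001]
force: [0.6, 0.6, -3.6]
gripper_width: 57.2
grasp_force: 65.8
```

>>> jog_arm(
  increments=[
    [0, 0, 0.001, 0, 0, 0, 0.05],
    [0, 0, 0.0005, 0, 0, 0, 0.05],
    [0, 0, 0, 0, 0, 0, 0.05],
  ],
)

```text
clock: 27.7
position: [457.3, 187.5, 11.1]
tcp_rot: [3.079, 0.621, 0.002]
force: [-4.3, -0.4, 12.2]
gripper_width: 57.0
grasp_force: 67.5
```

>>> jog_arm(
  increments=[
    [0, 0, 0, 0, 0, 0, 0.07],
    [0, 0, 0, 0, 0, 0, 0.085],
    [0, 0, 0, 0, 0, 0, 0.085],
    [0, 0, 0, 0, 0, 0, 0.085],
    [0, 0, -0.02, 0, 0, 0, 0.085],
    [0, 0, -0.045, 0, 0, 0, 0.085],
    [0, 0, -0.045, 0, 0, 0, 0.085],
    [0, 0, -0.045, 0, 0, -8.4, 0.085],
    [0, 0, -0.045, 0, 0, -8.4, 0.085],
    [0, 0, -0.03, 0, 0, -8.4, 0.085],
    [0, 0, 0, 0, 0, -8.4, 0.085],
    [0, 0, 0, 0, 0, -8.4, 0.085],
    [0, 0, 0, 0, 0, -8.4, 0.085],
    [0, 0, 0, 0, 0, -8.4, 0.085],
    [0, 0, 0, 0, 0, -8.4, 0.085],
    [0, 0, 0, 0, 0, -8.4, 0.085],
    [0, 0, 0, 0, 0, -8.4, 0.085],
    [0, 0, 0, 0, 0, -8.4, 0.085],
    [0, 0, 0, 0, 0, -8.4, 0.085],
  ],
)

```text
clock: 29.6
position: [457.0, 187.4, 240.2]
tcp_rot: [-1.476, -2.773, 0.0]
force: [0.0, -0.4, 0.5]
gripper_width: 84.8
grasp_force: 0.0
```

>>> jog_arm(
  increments=[
    [-0.0434, -0.02, 0, 0, 0, 0, 0.085],
    [-0.0434, -0.02, 0, 0, 0, 0, 0.085],
    [-0.0434, -0.02, 0, 0, 0, 0, 0.085],
    [-0.0434, -0.02, 0, 0, 0, 0, 0.085],
    [0, 0, 0, 0, 0, 0, 0.085],
    [0, 0, 0, 0, 0, 0, 0.085],
  ],
)

```text
clock: 30.2
position: [486.5, -2.4, 240.1]
tcp_rot: [-1.488, -2.766, -0.0]
force: [0.0, 0.5, 0.5]
gripper_width: 85.1
grasp_force: 0.0
```

```bash
python3 - <<'E'
from h import *
import pickle
c=save('wrist','w14.png'); pickle.dump(c,open('w14.pkl','wb'))
h=hsv(c); m=((h[...,0]>=14)&(h[...,0]<28)&(h[...,2]>95)&(h[...,1]>90)).astype(np.uint8)
print([np.round(proj(c,q)) for q in((457,188,44),(667,-7,78))])
b=blob(m,(0,0,512,240)); print('long',rect(c,b,44),b.min(0),b.max(0))
go(561,-473,240,33.7)
E
```

```text
[array([330.,   5.]), array([377., 263.])]
long [468.7 171.  193.4  50.6  33.5] [237.   0.] [425.  54.]
clock 30.25 pos [486.4  -1.3 240.2] phi 33.56 tilt [-0.0003  0.0003] first [-434.3 -198.5    0. ] turn z -0.14 j6 0.81 grip 0.0 84.9 [-0.4  0.6  0.4]
```

>>> jog_arm(
  increments=[
    [-0.0434, -0.0199, 0, 0, 0, 0, 0.085],
    [-0.0434, -0.0199, 0, 0, 0, 0, 0.085],
    [-0.0434, -0.0199, 0, 0, 0, 0, 0.085],
    [-0.0434, -0.0199, 0, 0, 0, 0, 0.085],
    [-0.0434, -0.0199, 0, 0, 0, 0, 0.085],
    [-0.0434, -0.0199, 0, 0, 0, 0, 0.085],
    [-0.0434, -0.0199, 0, 0, 0, 0, 0.085],
    [-0.0434, -0.0199, 0, 0, 0, 0, 0.085],
    [-0.0434, -0.0199, 0, 0, 0, 0, 0.085],
    [-0.0434, -0.0199, 0, 0, 0, 0, 0.085],
    [0, 0, 0, 0, 0, 0, 0.085],
    [0, 0, 0, 0, 0, 0, 0.085],
  ],
)

```text
clock: 31.45
position: [561.9, -472.4, 239.1]
tcp_rot: [-1.483, -2.768, -0.001]
force: [-0.1, 1.3, -0.0]
gripper_width: 84.9
grasp_force: 0.0
```

```bash
python3 - <<'E'
from h import *
import pickle
c=save('wrist','w15.png'); pickle.dump(c,open('w15.pkl','wb'))
h=hsv(c); m=((h[...,1]<40)&(h[...,2]>90)).astype(np.uint8)
b=blob(m,(170,0,340,240)); r=rect(c,b,55); print('short',r,b.min(0),b.max(0),np.round(proj(c,(527.7,-423.5,55))))
go(527.7,-423.5,20,33.7); go(r[0],r[1],20,r[4]-90)
E
```

```text
short [ 528.  -422.3  118.2   58.9  -56.3] [224.  62.] [279. 173.] [251. 121.]
clock 31.5 pos [ 561.8 -471.5  239.9] phi 33.69 tilt [-0.0004  0.0008] first [ 58.7  -1.7 220. ] turn z -0.01 j6 0.17 grip 0.0 85.1 [0.3 0.1 0.5]
clock 31.5 pos [ 561.8 -471.5  239.9] phi 33.69 tilt [-0.0004  0.0008] first [ 59.5  -0.8 220. ] turn z -0.01 j6 0.17 grip 0.0 85.1 [0.3 0.1 0.5]
```

>>> jog_arm(
  increments=[
    [0.03, -0.0005, 0.02, 0, 0, 0, 0.085],
    [0.0293, -0.0005, 0.03, 0, 0, 0, 0.085],
    [0, 0, 0.045, 0, 0, 0, 0.085],
    [0, 0, 0.045, 0, 0, 0, 0.085],
    [0, 0, 0.04, 0, 0, 0, 0.085],
    [0, 0, 0.03, 0, 0, 0, 0.085],
    [0, 0, 0.015, 0, 0, 0, 0.085],
    [0, 0, 0, 0, 0, 0, 0.085],
    [0, 0, 0, 0, 0, 0, 0.07],
    [0, 0, 0, 0, 0, 0, 0.05],
    [0, 0, 0, 0, 0, 0, 0.05],
    [0, 0, 0, 0, 0, 0, 0.05],
    [0, 0, 0, 0, 0, 0, 0.05],
    [0, 0, 0, 0, 0, 0, 0.05],
  ],
  force=70,
)

```text
clock: 32.9
position: [528.7, -425.0, 18.1]
tcp_rot: [1.482, 2.767, -0.0]
force: [0.5, 5.7, 10.4]
gripper_width: 59.1
grasp_force: 76.8
```

>>> jog_arm(
  increments=[
    [0, 0, -0.01, 0, 0, 0, 0.05],
    [0, 0, -0.02, 0, 0, 0, 0.05],
    [0, 0, -0.03, 0, 0, 0, 0.05],
    [0, 0, -0.03, 0, 0, 0, 0.05],
    [0, 0, -0.03, 0, 0, 0, 0.05],
    [0, 0, 0, 0, 0, 0, 0.05],
    [0, 0, 0, 0, 0, 0, 0.05],
  ],
)

```text
clock: 33.6
position: [528.0, -425.2, 136.8]
tcp_rot: [1.484, 2.767, -0.001]
force: [-0.1, 0.5, -3.4]
gripper_width: 59.1
grasp_force: 76.3
```

```bash
python3 - <<'E'
from h import *
import pickle
c=save('wrist','w16.png'); pickle.dump(c,open('w16.pkl','wb'))
h=hsv(c); m=((h[...,1]<40)&(h[...,2]>90)).astype(np.uint8)
z=get_state()['position'][2]-15+55
b=blob(m,(100,0,400,300)); t=b[b[:,1]<b[:,1].min()+6]; print(t.tolist()); p=get_state()['position']
q=onz(c,t[:,0].mean(),t[:,1].min(),z)-p; print(np.round(q,1),np.hypot(*q[:2]))
go(458.8,-166.6,120,-31.4)
E
```

```text
[[307.0, 128.0], [196.0, 129.0], [204.0, 128.0]]
[-40.   50.5  40. ] 64.45537105628277
clock 33.65 pos [ 527.7 -424.8  135.7] phi 33.6 tilt [-0.0003  0.0003] first [253.2  85.5  15.8] turn z 65.0 j6 0.19 grip 76.27597689628601 59.3 [ 0.1 -0.4 -3.8]
```

>>> jog_arm(
  increments=[
    [0.042, 0.0138, 0, 0, 0, 0, 0.05],
    [0.042, 0.0138, 0, 0, 0, 0, 0.05],
    [0.042, 0.0138, 0, 0, 0, 0, 0.05],
    [0.042, 0.0138, 0, 0, 0, 0, 0.05],
    [0.042, 0.0138, 0, 0, 0, 0, 0.05],
    [0.042, 0.0138, 0, 0, 0, 0, 0.05],
    [0, 0, 0, 0, 0, 8.1, 0.05],
    [0, 0, 0, 0, 0, 8.1, 0.05],
    [0, 0, 0, 0, 0, 8.1, 0.05],
    [0, 0, 0, 0, 0, 8.1, 0.05],
    [0, 0, 0, 0, 0, 8.1, 0.05],
    [0, 0, 0, 0, 0, 8.1, 0.05],
    [0, 0, 0, 0, 0, 8.1, 0.05],
    [0, 0, 0, 0, 0, 8.3, 0.05],
    [0, 0, 0.03, 0, 0, 0, 0.05],
    [0, 0, 0.03, 0, 0, 0, 0.05],
    [0, 0, 0.03, 0, 0, 0, 0.05],
    [0, 0, 0, 0, 0, 0, 0.05],
    [0, 0, 0, 0, 0, 0, 0.05],
  ],
)

```text
clock: 35.55
position: [456.8, -169.0, 45.9]
tcp_rot: [-2.738, -1.537, 0.002]
force: [-0.2, -0.3, -2.1]
gripper_width: 58.8
grasp_force: 77.0
```

```bash
python3 - <<'E'
from h import *
go(457.2,-169.2,20,-31.4)
E
```

```text
clock 35.55 pos [ 456.8 -169.    45.9] phi -31.4 tilt [-0.0017  0.0009] first [ 0.   0.5 25.9] turn z -0.0 j6 1.6 grip 77.03720927238464 58.8 [-0.2 -0.3 -2.1]
```

>>> jog_arm(
  increments=[
    [0, 0, 0.01, 0, 0, 0, 0.05],
    [0, 0, 0.008, 0, 0, 0, 0.05],
    [0, 0, 0.004, 0, 0, 0, 0.05],
    [0, 0, 0.001, 0, 0, 0, 0.05],
    [0, 0, 0, 0, 0, 0, 0.05],
    [0, 0, 0, 0, 0, 0, 0.05],
  ],
)

```text
clock: 36.15
position: [457.6, -169.4, 23.1]
tcp_rot: [2.739, 1.537, 0.0]
force: [-0.1, 0.6, -4.2]
gripper_width: 58.9
grasp_force: 77.4
```

>>> jog_arm(
  increments=[
    [0, 0, 0.001, 0, 0, 0, 0.05],
    [0, 0, 0.001, 0, 0, 0, 0.05],
    [0, 0, 0, 0, 0, 0, 0.05],
  ],
)

```text
clock: 36.45
position: [457.7, -169.5, 22.0]
tcp_rot: [2.739, 1.537, 0.001]
force: [-4.3, 4.0, 20.5]
gripper_width: 58.9
grasp_force: 80.0
```

>>> jog_arm(
  increments=[
    [0, 0, 0, 0, 0, 0, 0.07],
    [0, 0, 0, 0, 0, 0, 0.085],
    [0, 0, 0, 0, 0, 0, 0.085],
    [0, 0, 0, 0, 0, 0, 0.085],
    [0, 0, -0.02, 0, 0, 0, 0.085],
    [0, 0, -0.045, 0, 0, 0, 0.085],
    [0, 0, -0.045, 0, 0, 0, 0.085],
    [0, 0, -0.045, 0, 0, 0, 0.085],
    [-0.03, 0, -0.045, 0, 0, 0, 0.085],
    [-0.03, 0, -0.02, 0, 0, 0, 0.085],
    [0, 0, 0, 0, 0, 0, 0.085],
    [0, 0, 0, 0, 0, 0, 0.085],
  ],
)

```text
clock: 37.65
position: [427.2, -218.9, 237.4]
tcp_rot: [2.741, 1.536, 0.0]
force: [0.0, 1.2, -0.4]
gripper_width: 84.9
grasp_force: 0.0
```

```bash
python3 - <<'E'
from h import *
import pickle
c=save('wrist','w17.png'); pickle.dump(c,open('w17.pkl','wb')); S=save('scene','s17.png'); I=save('side','i17.png'); pickle.dump((S,I),open('si.pkl','wb'))
h=hsv(c); print(np.round(proj(c,(458.8,-166.6,59))),h[100:200:12,253].tolist(),h[130,180:330:8,2].tolist())
for t in(90,150,200,230):
  m=((h[...,1]<45)&(h[...,2]>t)).astype(np.uint8); b=blob(m,(150,0,360,240)); print(t,rect(c,b,59),rect(c,b,10),b.min(0),b.max(0))
for n,c,p in(('S',S,(457,188,44)),('I',I,(457,188,44))):
  u,v=np.round(proj(c,p)).astype(int); h=hsv(c); m=((h[...,0]>=13)&(h[...,0]<28)&(h[...,2]>95)&(h[...,1]>80)).astype(np.uint8)
  try:
    b=blob(m,(u-70,v-50,u+70,v+50)); print(n,'long',rect(c,b,44),b.min(0),b.max(0),u,v)
  except Exception as e: print(e)
b=blob(orange(I),(200,280,320,384));print('packs',b.min(0),b.max(0))
h=hsv(I); m=((h[...,0]>100)&(h[...,0]<130)&(h[...,1]>150)).astype(np.uint8); b=blob(m,(180,230,250,310)); D=pickle.load(open('d0.pkl','rb')); b0=blob(((hsv(D['side'])[...,0]>100)&(hsv(D['side'])[...,0]<130)&(hsv(D['side'])[...,1]>150)).astype(np.uint8),(180,230,250,310)); print('jar',b.mean(0),b0.mean(0))
go(0,0,0,0)
E
```

```text
[252. 120.] [[34, 9, 229], [33, 10, 227], [38, 9, 236], [42, 5, 235], [38, 9, 234], [36, 5, 232], [42, 5, 246], [9, 155, 79], [10, 149, 72]] [119, 130, 133, 128, 121, 242, 254, 254, 254, 252, 254, 254, 254, 240, 131, 131, 138, 129, 126]
90 [ 457.7 -167.2  128.    76.8   58.4] [ 456.7 -168.5  147.6   88.5   58.4] [215.  57.] [289. 179.]
150 [ 457.7 -167.2  128.    76.8   58.4] [ 456.7 -168.5  147.6   88.5   58.4] [215.  57.] [289. 179.]
200 [ 457.7 -167.2  128.    76.8   58.4] [ 456.7 -168.5  147.5   88.5   58.4] [215.  57.] [289. 179.]
230 [ 457.9 -167.1  127.8   76.4   58.3] [ 456.9 -168.5  147.4   88.1   58.3] [215.  57.] [289. 179.]
S long [469.3 171.8 198.6  92.4  22.9] [252. 149.] [301. 182.] 277 161
I long [455.6 197.9 198.1  81.4  23. ] [252. 238.] [322. 279.] 288 255
packs [256. 332.] [286. 365.]
jar [215.5        275.66666667] [215.5        275.66666667]
clock 37.8 pos [ 427.3 -217.8  236.5] phi -31.36 tilt [-0.0013  0.0012] first [ -36.5 -477.8  237.4] turn z -31.36 j6 1.48 grip 0.0 85.1 [ 0.1  0.  -0.5]
```

```bash
python3 -c "
from workcell import job_done
print(job_done())"
```

```text
the job is handed in; nothing more can be done
None
```

I handed the job in at about 38 s of the 109 s limit, with no verdict returned. The detergent box is in the free pocket of the part-filled tray, with the other box still in its own (camera-checked), and the emptied tray is squarely on the pile (camera-checked). Both cartons are in their holders; their seating I judged from contact height, as the final images couldn't confirm it. The jar has not moved.

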